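# Clamp a plaster mould in a pottery studio press

### The job

Clamp the white plaster mould in the wooden press: with a finger, swing the dark steel clamp strap across the mould until it rests against its stop post, and only then push the cam lever fully down so that the rubber pad presses on the mould. Leave the mould sitting in its place and do not disturb the jar, the clay tree or the bowl standing around.

Things in the scene. Friction and masses are not known exactly. Their poses are not given: they have to be found in the camera images.
- press: Plywood press board fixed to the table, 200 (x) x 250 (y) x 18 mm high. Origin on the table under the centre of the mould's seat (the board reaches from y -113 to +137 mm), z up. Four 10 mm high cleats ring the mould. A steel pivot post, diameter 26, stands at x 0, y +95 mm; the strap turns about its vertical axis. Position and yaw vary. All heights here are above the table.
- stop (a point): Top centre of the steel stop post fixed on the press, 14 (x) x 22 (y) mm, 116 mm high, at x +19.5, y -82 mm of the press frame. The strap comes home against its side, lying along the press's x = 0 line from the pivot post towards -y.
- strap (a joint): Angle of the clamp strap about the pivot post, rad. 0 = home across the mould, pointing along the press's -y; grows as it swings out clockwise seen from above (1.57 = pointing along the press's -x; range 0 to 1.6). Close it by pushing its outer flat side anticlockwise. It stays where it is left; friction 0.35 N m, about 3 N at 120 mm from the pivot.
- strap_tip (a point): Centre of the strap's free end face, 175 mm from the pivot axis, 114 mm high. Frame: x outward along the strap, z up. The strap is a straight dark steel bar 24 mm wide and 20 mm high, underside at 104 mm, top at 124 mm, which leaves 16 mm between it and the mould.
- lever (a joint): Angle of the cam lever from upright, rad: 0 = upright, 1.45 = fully down at its stop. It starts leaning 0.25 to 0.55. It sits on the strap over the pivot post, turns with the strap, and tips outward, away from the bar (strap home: towards the press's +y). Push its inner face outward and down. It stays where left; friction 0.22 N m, about 3.5 N at 65 mm from the axle.
- lever_axle (a point): Centre of the lever's horizontal axle, on the pivot post's axis, 142 mm high.
- lever_tip (a point): Centre of the lever's free end, 87 mm from the axle. Its last 36 mm are a black plastic grip 28 mm wide (along the axle) and 12 mm thick; the rest is a steel bar 18 mm wide, 8 mm thick. Frame: z from the axle along the lever, x normal to the inner face (the one to push), pointing out of it.
- pad: Round black rubber pad, diameter 32 mm, 10 mm thick, under the strap 95 mm from the pivot axis. Origin at the centre of its underside, 91 mm above the table with the lever at 0; the lever lowers it 2.9 mm per rad, and it meets the mould at about 1 rad.
- mould: Closed two-part white plaster mould, a block 100 (x) x 90 (y) x 70 mm high with a seam at half height, loose, about 1.1 kg, lying on the press board between the cleats. Origin at the centre of its underside, 18 mm above the table, so its top is at 88 mm.
- bottle: Bystander: closed glaze jar, diameter 58, 125 mm high, loose. Origin at the centre of its underside.
- tree: Bystander: pale clay cone-shaped tree, foot diameter 60, 119 mm high, loose. Origin at the centre of its underside.
- bowl: Bystander: small bowl, diameter 90, 40 mm high, loose. Origin at the centre of its underside.
Not all that is in view belongs to the job. Several things have the shape of the mould; the one meant has the colours described above.

How it is judged (in metres and radians):
On the way, in this order (a step that is already met when the one before it is completed fails the run):
1. the strap is swung home against its stop while the lever is still up (value of joint strap below 0.06 rad and value of joint lever below 0.9 rad), for 0.2 s.
2. the cam lever is pushed fully down and the pad presses on the mould (value of joint lever above 1.33 rad and value of joint strap below 0.06 rad and contact force between pad and mould above 3 N), for 0.2 s.
At the end, for the whole second after the job is handed in: The strap is within 0.06 rad of home, the lever at more than 1.33 rad (of 1.45), the pad presses on the mould with more than 3 N, the mould is at rest within 6 mm of where it lay, and jar, tree and bowl stand upright within 20 mm of where they stood (all of step 2 and distance of mould from where it was at the start of the episode below 0.006 m and angle between mould's own z axis and vertical below 0.05 rad and linear speed of mould below 0.02 m/s and distance of each of bottle, tree, bowl from where it was at the start of the episode below 0.02 m and angle between each of bottle, tree, bowl's own z axis and vertical below 0.1 rad); the robot touches nothing.
It fails at once if the lever is pushed down before the strap is home (value of joint lever above 0.9 rad and value of joint strap above 0.12 rad).
It fails at once if the mould is lifted, tipped or pushed out of its place (distance of mould from where it was at the start of the episode above 0.01 m or angle between mould's own z axis and vertical above 0.1 rad).
It fails at once if a bystander is lifted, carried, knocked over or shoved (distance of any of bottle, tree, bowl from where it was at the start of the episode above 0.025 m or angle between any of bottle, tree, bowl's own z axis and vertical above 0.3 rad).
It also fails if it takes over 48 s, if anything falls off the work surface, if the arm or the gripper's body presses on something with over 40 N, if the wrist force passes 120 N, or if a joint passes its speed limit or range.

### The arm

A 6-joint arm with a two-finger parallel gripper is mounted at the origin on the work surface. World frame = base frame: x ahead of the robot, y to its left, z up, the work surface at z = 0. Lengths are in mm, angles in rad, forces in N, time in s.
With the tool pointing down it reaches from about 425 to 950 mm from the base axis. Payload 14.7 kg.
Tool frame: the origin (TCP) lies at the very end of the fingers, on their centre line; the grasp point (between the pads) lies behind it (bot.hold_point_z is the z of the grasp point in the tool frame, in mm); z points along the fingers, y is the line along which they close (so a half turn about z gives the same grasp; the last joint's range is limited). The gripper opens to 85 mm and grips with 20 to 120 N. Pads are 22 mm wide; open, the fingers measure 114 mm over their backs; the gripper's body (76 mm by 85 mm) begins 54 mm behind the grasp point. The pads swing forward as they close: fully open they stand 13 mm farther back than shut.
Start: joints at [-1.292, 0.48, 1.596, -0, 1.065, -0.047], TCP at [208.059, -615.795, 231.297] pointing down, gripper open.
Joint ranges: [-2.75, 2.75], [-0.82, 2.05], [0.23, 2.67], [-1.56, 4.7], [0.09, 2.69], [-2.92, 2.92]. Speed limits (rad/s): [1.89, 1.89, 2.39, 3.01, 3.01, 3.01].

### API

Orientations are given as a unit quaternion [x, y, z, w].
In Python, from station import bot gives the robot as it stands. The module is installed in compiled form; this text tells all that it offers.
- The arm moves only by the tool move_arm, never from a script. Its argument "increments" is a list of rows, each an object of numbers: "jaw": the gripper's target within -1 to 1 (shut at 1, half-way at 0, fully open at -1); "tx", "ty", "tz": the shift along the tool's x, y, z in mm; "turn": the turn about the tool's z in degrees. A call has exactly 10 rows; each row shifts and turns the commanded pose from where the row before left it, along the tool's axes as they then stand; what a row does not reach is not made up. A row lasts 1/12 s, in which the tool goes at most 41.7 mm and 7.16 degrees, less where a joint would pass 70% of its speed; a pose out of reach is approached as far as the arm can. A call with a gripper value outside its range is refused whole. The fingers move at their own pace and stop on an object; "squeeze" is the grip in N (left out, the last holds). Time passes only in rows, so rows that do not move let the fingers close, or fill a call up. It gives the time, the measured TCP pose, the force, the opening and the grip force at its end, in the units of the state.
- bot.get_state(): the state, without advancing time (a new reading comes with each control period).
- bot.read_camera(name): name is "scene" or "top" or "wrist"; returns the picture (384x512x3 uint8, blue, green, red); there is no depth.
- bot.camera_info(name): a dict with "mtx" (3x3 intrinsics, pixels), "R" (3x3) and "t" (3): a world point X has camera coordinates R X + t; the wrist camera has in their place "tool_from_camera" (4x4, takes a point from camera to tool coordinates, whose origin is the TCP and whose axes are the flange's). Camera axes: x right, y down, z forward; pixel columns grow to the right and rows downward; lengths in mm; the calibration is good to about 2 mm. The wrist camera is an equidistant fisheye: a pixel r from the principal point sees the ray r / f radians off the axis. A picture is of the moment at which its call begins: read the wrist's pose just before it. camera_info takes no time and is no camera call.
- bot.close_job(): hands the job in; it is judged then, once.
Trained networks look in the newest picture that a camera, given by its name, has taken for a name from the list of things; names that differ only in an ending like _2 or _b are one class to them, and where a whole thing is asked for, a point or a joint stands for the part that bears it (a point fixed in the world has none). Each returns a list of dicts, best first, with "conf" (0 to 1); they miss things now and then, are a little off and sometimes report something else, mostly with a low value. They report only what shows in the picture. A call takes as long as a camera call. They do not tell look-alikes from the thing itself.
- bot.masks_of(camera, name): "mask" (384x512 bool, what is visible of it) and "point" ([row, column] in pixels, amid what is visible of it).
The state is a dict: "time": time; "joint_positions": joint angles; "dq": joint speeds; "joint_torque": joint torques, N m; "tool_pos": TCP position; "tcp_rot": TCP orientation; "ft_force": force on the tool from outside, world axes, zero at the start; "moment": the same for the moment, N m; "width": finger opening in mm; "grasp_force": force on a finger pad.
Only numpy, scipy, OpenCV 4.12 (cv2) and the standard library are available. Lean on these libraries where they do the work, as an engineer would, in place of code of your own. Each camera call takes 0.05 s, during which the arm holds its last target. There are 200 camera calls.

## Working session

There is one attempt and no reset: what is moved stays moved. The work goes in short steps, Python scripts to look and compute and a tool call to move; the robot and the scene stay as the last step left them, time stands still between calls to the robot, and variables do not carry over. Pictures are saved under pics/ and viewed, at most 10 in all, crops included, and the job is handed in when it is done.

Besides the shell and the picture viewer there is one more tool, called as name([rows], argument=value, ...), one row to a line, values as JSON. move_arm: Moves the arm, as the interface text tells. Its arguments: {"type":"object","properties":{"increments":{"type":"array"},"squeeze":{"type":"number"}},"required":["increments"]}

```bash
mkdir -p pics
python3 - <<'E'
from station import bot
import cv2,numpy as np
s=bot.get_state();print(s['time'],s['tool_pos'],s['tcp_rot'],s['width'],bot.hold_point_z)
for c in('scene','top'):
    im=bot.read_camera(c);cv2.imwrite(f'pics/{c}0.png',im)
    i=bot.camera_info(c);print(c,np.round(i['mtx'],1).tolist(),np.round(i['R'],4).tolist(),np.round(i['t'],1).tolist())
    for n in('press','strap','lever','mould','bottle','tree','bowl'):
        for m in bot.masks_of(c,n)[:4]:print(n,round(m['conf'],2),np.round(m['point']).tolist(),int(m['mask'].sum()))
E
```

```text
0.0 [ 207.92795454 -615.40800383  230.6698601 ] [ 9.86763418e-01  1.62165321e-01 -7.93218709e-05 -5.99538004e-04] 85.43675749546479 -18.700000000000003
scene [[436.4, 0.0, 254.7], [0.0, 436.4, 190.3], [0.0, 0.0, 1.0]] [[-0.7851, 0.6192, 0.0133], [0.4753, 0.6161, -0.6281], [-0.3971, -0.4868, -0.778]] [469.7, -185.1, 1227.8]
press 0.59 [221.0, 248.0] 6521
press 0.36 [196.0, 230.0] 2065
strap 0.7 [189.0, 267.0] 1173
lever 0.76 [194.0, 254.0] 202
mould 0.86 [196.0, 354.0] 2103
mould 0.68 [278.0, 301.0] 2949
mould 0.63 [197.0, 228.0] 2113
mould 0.63 [144.0, 292.0] 1338
bottle 0.8 [200.0, 145.0] 1218
tree 0.92 [279.0, 184.0] 811
bowl 0.93 [148.0, 191.0] 755
top [[393.2, 0.0, 253.7], [0.0, 393.2, 195.1], [0.0, 0.0, 1.0]] [[-0.0128, -0.9999, 0.0001], [-0.9913, 0.0127, -0.1309], [0.1309, -0.0018, -0.9914]] [-22.0, 608.1, 884.6]
press 0.67 [207.0, 261.0] 7088
lever 0.86 [181.0, 228.0] 356
mould 0.67 [200.0, 275.0] 1894
mould 0.63 [197.0, 171.0] 1891
bottle 0.85 [125.0, 323.0] 860
tree 0.8 [127.0, 233.0] 465
bowl 0.73 [210.0, 360.0] 1107
```

Run:
```python
import cv2
for c,(x0,x1,y0,y1) in(('scene',(100,420,100,340)),('top',(130,410,80,290))):
    im=cv2.imread(f'pics/{c}0.png')[y0:y1,x0:x1];cv2.imwrite(f'pics/{c}0c.png',cv2.resize(im,None,fx=2.5,fy=2.5,interpolation=2))
```

```text
(no output)
```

View pics/scene0c.png

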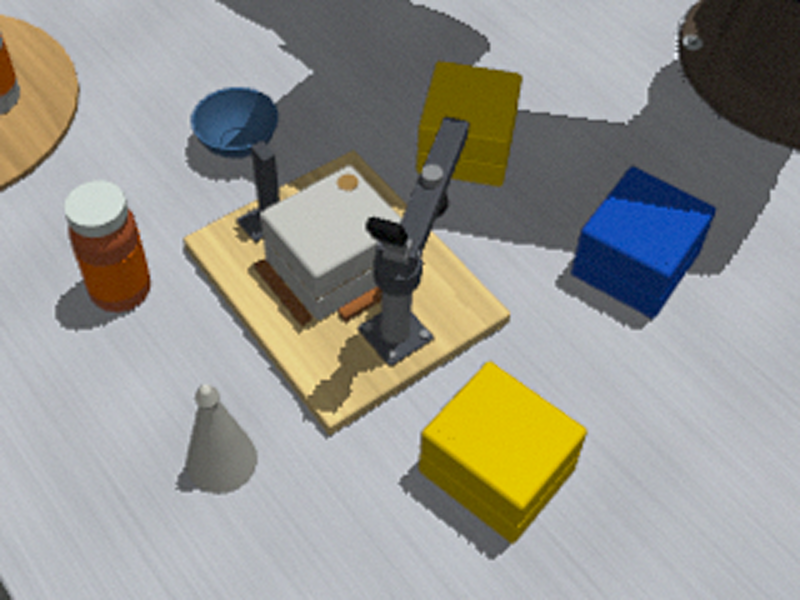

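View pics/top0c.png

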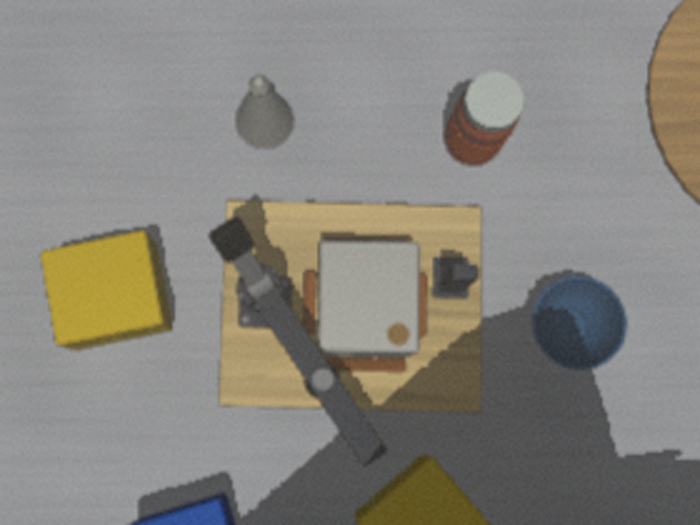

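The top crop shows the white mould at (277,198) full-image pixels, on the press. The stop post is at about (312,190), and the strap swings from its pivot at (234,195) to its tip at about (279,262). The lever grip is at (223,175). Possible look-alikes for the mould are the yellow block at (171,195), the blue block near (205,290) and the yellow-brown block at about (300,285). The white block matches the description, and this crop confirms it.

```bash
cat > h.py <<'E'
import numpy as np
from station import bot
def ray(c,u,v):
    i=bot.camera_info(c);R=np.array(i['R']);t=np.array(i['t'])
    d=R.T@np.linalg.solve(np.array(i['mtx']),[u,v,1.]);return -R.T@t,d
def at(c,u,v,z):
    o,d=ray(c,u,v);return o+d*(z-o[2])/d[2]
def proj(c,X):
    i=bot.camera_info(c);p=np.array(i['mtx'])@(np.array(i['R'])@X+np.array(i['t']));return p[:2]/p[2]
E
python3 - <<'E'
from h import *
from scipy.optimize import least_squares
T=lambda x,y:('top',130+x/2.5,80+y/2.5)
S=lambda x,y:('scene',100+x/2.5,100+y/2.5)
obs=[(T(227,201),(100,137,18)),(T(482,206),(100,-113,18)),(T(481,410),(-100,-113,18)),(T(219,405),(-100,137,18)),
(S(510,315),(-100,137,18)),(S(330,432),(100,137,18)),(S(184,242),(100,-113,18))]
for o,p in obs:print(at(*o,p[2]).round(1))
def W(q,p):
    c,s=np.cos(q[2]),np.sin(q[2]);return np.array([q[0]+c*p[0]-s*p[1],q[1]+s*p[0]+c*p[1],p[2]])
r=least_squares(lambda q:np.concatenate([proj(o[0],W(q,p))-o[1:] for o,p in obs]),[600,-50,0],x_scale=[10,10,.1])
q=r.x;print('press',q,r.fun.round(1))
pv=W(q,(0,95,0));print('pivot',pv,'stop',W(q,(19.5,-82,116)))
for o in(T(372,450),S(455,122)):
    p=at(*o,124);d=p-pv;a=np.arctan2(d[1],d[0])-q[2];print('tip',p.round(1),np.hypot(*d[:2]),-np.pi/2-a)
for a in(.9,.95,1.,1.05,1.1):
    e=W(q,(-175*np.sin(a),95-175*np.cos(a),124));print(a,((proj('top',e)-[130,80])*2.5).round(),((proj('scene',e)-[100,100])*2.5).round())
# lever tip for various lean, strap a=1
for L in(.25,.35,.45,.55):
    a=1.;k=87*np.sin(L);e=W(q,(k*np.sin(a),95+k*np.cos(a),142+87*np.cos(L)));print(L,e.round(),((proj('top',e)-[130,80])*2.5).round(),((proj('scene',e)-[100,100])*2.5).round())
print('bowl',at('top',360,210,20),'bottle top',at(*T(495,98),125),'tree top',at(*T(258,84),119),'stopTop',at(*T(465,275),116))
for n,o in dict(yel=T(430,465),yel1=T(395,520)).items():print(n,at(*o,70))
E
```

```text
[697.1  49.3  18. ]
[ 688.9 -199.    18. ]
[ 491.8 -191.    18. ]
[499.7  57.2  18. ]
[504.5  60.3  18. ]
[702.5  55.5  18. ]
[ 692.5 -190.4   18. ]
press [ 5.95530587e+02 -8.09335891e+01 -3.53014354e-02] [-1.3 -1.3 -0.7 -1.  -0.3  0.1 -1.  -0.3  1.1 -1.2 -0.  -1.6 -1.2 -2. ]
pivot [598.88352662  14.00722297   0.        ] stop [ 612.12432115 -163.57073557  116.        ]
tip [459.3 -80.3 124. ] 168.49813680538855 0.9414142585937126
tip [458.9 -79.6 124. ] 168.37462385948754 0.946246108072331
0.9 [383. 451.] [448. 115.]
0.95 [375. 458.] [458. 117.]
1.0 [366. 463.] [467. 120.]
1.05 [357. 469.] [476. 122.]
1.1 [348. 473.] [485. 125.]
0.25 [617.  25. 226.] [237. 244.] [391. 200.]
0.35 [625.  29. 224.] [231. 235.] [387. 211.]
0.45 [631.  33. 220.] [226. 227.] [383. 222.]
0.55 [638.  37. 216.] [221. 220.] [379. 233.]
bowl [ 571.32334812 -283.45402551   20.        ] bottle top [ 762.1401296  -194.38792291  125.        ] tree top [779.60076061  13.35187751 119.        ] stopTop [ 607.20788117 -164.32338246  116.        ]
yel [ 443.65656973 -134.95523186   70.        ]
yel1 [ 396.2579061  -102.69685882   70.        ]
```

```bash
cat >> h.py <<'E'
from scipy.spatial.transform import Rotation as Ro
Q=np.array([595.5,-80.9,-.0353])
def P(x,y):
    c,s=np.cos(Q[2]),np.sin(Q[2]);return np.array([Q[0]+c*x-s*y,Q[1]+s*x+c*y])
def go(x,y,z,pressyaw):
    s=bot.get_state();R=Ro.from_quat(s['tcp_rot']).as_matrix()
    t=np.array([*P(x,y),z]);d=R.T@(t-s['tool_pos']);yaw=np.arctan2(R[1,0],R[0,0])
    dy=(pressyaw+Q[2]-yaw+np.pi)%(2*np.pi)-np.pi
    print('t',round(s['time'],2),'pos',np.round(s['tool_pos'],1),'->',t.round(1),'tool d',d.round(1),'turn deg',round(-np.degrees(dy),1),'F',np.round(s['ft_force'],1),'q',np.round(s['joint_positions'],2))
E
python3 - <<'E'
from h import *
a=.945;u=np.array([-np.sin(a),-np.cos(a)]);p=np.array([np.cos(a),-np.sin(a)])
e=np.array([0,95])+140*u-45*p;print(e);go(*e,190,-a+np.pi)
E
```

```text
[-139.82800029   49.46835896]
t 0.8 pos [ 208.1 -615.8  231.3] -> [457.5 -26.5 190. ] tool d [ 424.9 -478.4   41.3] turn deg -105.2 F [ 0.5  0.1 -0. ] q [-1.29  0.48  1.6   0.    1.07 -0.05]
```

move_arm([
  {"jaw": 1,"tx": 26,"ty": -20},
  {"jaw": 1,"tx": 26,"ty": -20},
  {"jaw": 1,"tx": 26,"ty": -20},
  {"jaw": 1,"tx": 26,"ty": -20},
  {"jaw": 1,"tx": 25,"ty": -22},
  {"jaw": 1,"tx": 25,"ty": -22},
  {"jaw": 1,"tx": 23,"ty": -24},
  {"jaw": 1,"tx": 23,"ty": -24},
  {"jaw": 1,"tx": 22,"ty": -25},
  {"jaw": 1,"tx": 22,"ty": -25},
])

```text
invalid input
```

move_arm([
  {"jaw": 1,"tx": 20,"ty": -25},
  {"jaw": 1,"tx": 20,"ty": -25},
  {"jaw": 1,"tx": 20,"ty": -25},
  {"jaw": 1,"tx": 20,"ty": -26},
  {"jaw": 1,"tx": 20,"ty": -26},
  {"jaw": 1,"tx": 17,"ty": -26},
  {"jaw": 1,"tx": 17,"ty": -26},
  {"jaw": 1,"tx": 17,"ty": -26},
  {"jaw": 1,"tx": 15,"ty": -26},
  {"jaw": 1,"tx": 15,"ty": -25},
])

```text
invalid input
```

move_arm([
  {"jaw": 1,"turn": -7},
  {"jaw": 1,"turn": -7},
  {"jaw": 1,"turn": -7},
  {"jaw": 1,"turn": -7},
  {"jaw": 1,"turn": -7},
  {"jaw": 1,"turn": -7},
  {"jaw": 1,"turn": -7},
  {"jaw": 1,"turn": -7},
  {"jaw": 1,"turn": -7},
  {"jaw": 1,"turn": -7},
])

```text
invalid input
```

move_arm([
  {"jaw": 1,"turn": -7},
  {"jaw": 1,"turn": -7},
  {"jaw": 1,"turn": -7},
  {"jaw": 1,"turn": -7},
  {"jaw": 1,"turn": -7},
  {"jaw": 1},
  {"jaw": 1},
  {"jaw": 1},
  {"jaw": 1},
  {"jaw": 1},
])

```text
invalid input
```

Run:
```python
from h import *
import cv2
a=.945;u=np.array([-np.sin(a),-np.cos(a)]);p=np.array([np.cos(a),-np.sin(a)])
e=np.array([0,95])+140*u-45*p;go(*e,106,-a+np.pi)
cv2.imwrite('pics/s1.png',cv2.resize(bot.read_camera('scene')[60:340,100:450],None,fx=2,fy=2))
```

```text
t 0.8 pos [ 208.1 -615.8  231.3] -> [457.5 -26.5 106. ] tool d [ 424.9 -478.4  125.3] turn deg -105.2 F [ 0.5  0.1 -0. ] q [-1.29  0.48  1.6   0.    1.07 -0.05]
```

View pics/s1.png

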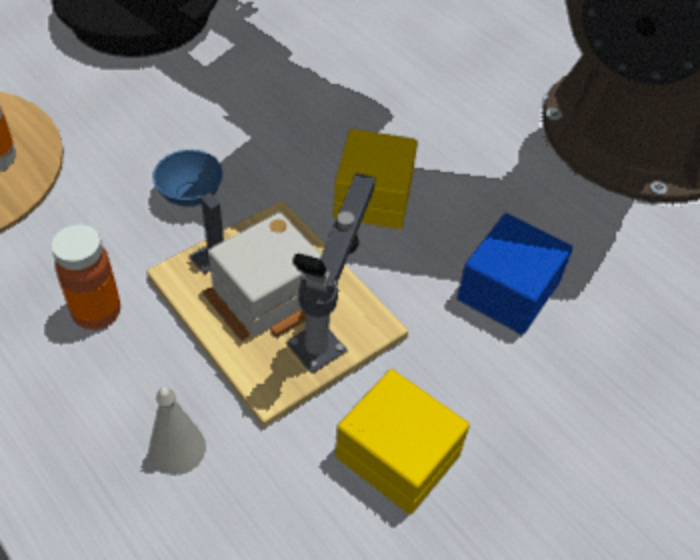

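All the moves were refused and nothing has moved: the picture shows the unchanged scene, with the strap tip at crop (362,183). The rows probably need every key, so I'll test with all of them.

move_arm([
  {"jaw": 1,"tx": 26,"ty": -20,"tz": 0,"turn": 0},
  {"jaw": 1,"tx": 26,"ty": -20,"tz": 0,"turn": 0},
  {"jaw": 1,"tx": 26,"ty": -20,"tz": 0,"turn": 0},
  {"jaw": 1,"tx": 26,"ty": -20,"tz": 0,"turn": 0},
  {"jaw": 1,"tx": 25,"ty": -22,"tz": 0,"turn": 0},
  {"jaw": 1,"tx": 25,"ty": -22,"tz": 0,"turn": 0},
  {"jaw": 1,"tx": 23,"ty": -24,"tz": 0,"turn": 0},
  {"jaw": 1,"tx": 23,"ty": -24,"tz": 0,"turn": 0},
  {"jaw": 1,"tx": 22,"ty": -25,"tz": 0,"turn": 0},
  {"jaw": 1,"tx": 22,"ty": -25,"tz": 0,"turn": 0},
])

```text
time: 1.68
tool_pos: [368.6, -325.9, 231.4]
tcp_rot: [0.987, 0.162, 0.0, 0.0]
ft_force: [0.5, -0.1, -0.1]
width: 0.0
grasp_force: 0.0
```

move_arm([
  {"jaw": 1,"tx": 20,"ty": -25,"tz": 0,"turn": 0},
  {"jaw": 1,"tx": 20,"ty": -25,"tz": 0,"turn": 0},
  {"jaw": 1,"tx": 20,"ty": -25,"tz": 0,"turn": 0},
  {"jaw": 1,"tx": 20,"ty": -25,"tz": 0,"turn": 0},
  {"jaw": 1,"tx": 20,"ty": -25,"tz": 0,"turn": 0},
  {"jaw": 1,"tx": 17,"ty": -25,"tz": 0,"turn": 0},
  {"jaw": 1,"tx": 17,"ty": -25,"tz": 0,"turn": 0},
  {"jaw": 1,"tx": 17,"ty": -25,"tz": 0,"turn": 0},
  {"jaw": 1,"tx": 15,"ty": -26,"tz": 0,"turn": 0},
  {"jaw": 1,"tx": 15,"ty": -26,"tz": 0,"turn": 0},
])

```text
time: 2.52
tool_pos: [459.2, -29.2, 231.5]
tcp_rot: [0.987, 0.162, 0.0, 0.0]
ft_force: [0.2, 0.3, -1.1]
width: 0.1
grasp_force: 0.0
```

move_arm([
  {"jaw": 1,"tx": 0,"ty": 0,"tz": 0,"turn": -7},
  {"jaw": 1,"tx": 0,"ty": 0,"tz": 0,"turn": -7},
  {"jaw": 1,"tx": 0,"ty": 0,"tz": 0,"turn": -7},
  {"jaw": 1,"tx": 0,"ty": 0,"tz": 0,"turn": -7},
  {"jaw": 1,"tx": 0,"ty": 0,"tz": 0,"turn": -7},
  {"jaw": 1,"tx": 0,"ty": 0,"tz": 0,"turn": -7},
  {"jaw": 1,"tx": 0,"ty": 0,"tz": 0,"turn": -7},
  {"jaw": 1,"tx": 0,"ty": 0,"tz": 0,"turn": -7},
  {"jaw": 1,"tx": 0,"ty": 0,"tz": 0,"turn": -7},
  {"jaw": 1,"tx": 0,"ty": 0,"tz": 0,"turn": -7},
])

```text
time: 3.35
tool_pos: [459.1, -30.7, 231.4]
tcp_rot: [0.713, 0.701, 0.0, 0.0]
ft_force: [-0.4, -0.7, 0.4]
width: -0.1
grasp_force: 0.0
```

move_arm([
  {"jaw": 1,"tx": 0,"ty": 0,"tz": 0,"turn": -7},
  {"jaw": 1,"tx": 0,"ty": 0,"tz": 0,"turn": -7},
  {"jaw": 1,"tx": 0,"ty": 0,"tz": 0,"turn": -7},
  {"jaw": 1,"tx": 0,"ty": 0,"tz": 0,"turn": -7},
  {"jaw": 1,"tx": 0,"ty": 0,"tz": 0,"turn": -7},
  {"jaw": 1,"tx": 0,"ty": 0,"tz": 15,"turn": 0},
  {"jaw": 1,"tx": 0,"ty": 0,"tz": 15,"turn": 0},
  {"jaw": 1,"tx": 0,"ty": 0,"tz": 10,"turn": 0},
  {"jaw": 1,"tx": 0,"ty": 0,"tz": 0,"turn": 0},
  {"jaw": 1,"tx": 0,"ty": 0,"tz": 0,"turn": 0},
])

```text
time: 4.18
tool_pos: [458.8, -30.7, 191.2]
tcp_rot: [0.472, 0.882, -0.0, -0.0]
ft_force: [0.4, -0.6, -0.1]
width: -0.0
grasp_force: 0.0
```

Run:
```python
from h import *
import cv2
a=.945;u=np.array([-np.sin(a),-np.cos(a)]);p=np.array([np.cos(a),-np.sin(a)])
e=np.array([0,95])+140*u-45*p;go(*e,106,-a+np.pi)
cv2.imwrite('pics/s2.png',cv2.resize(bot.read_camera('scene')[60:340,100:450],None,fx=2,fy=2))
```

```text
t 4.18 pos [458.8 -30.7 191.2] -> [457.5 -26.5 106. ] tool d [ 4.1  1.3 85.2] turn deg -0.2 F [ 0.4 -0.6 -0.1] q [-0.13  0.27  2.06 -0.    0.81 -0.72]
```

View pics/s2.png

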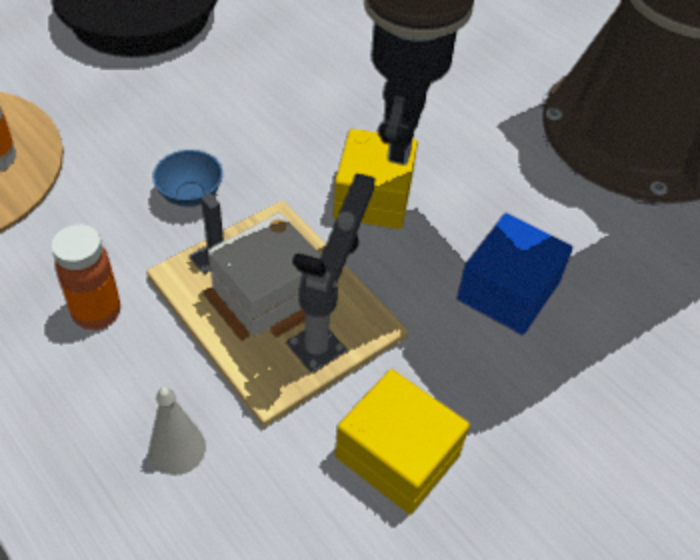

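The shut fingers are at crop (398,155), on the outer side of the strap (tip at (362,183)). Next I descend and then push along the arc.

move_arm([
  {"jaw": 1,"tx": 4,"ty": 1,"tz": 12,"turn": 0},
  {"jaw": 1,"tx": 0,"ty": 0,"tz": 12,"turn": 0},
  {"jaw": 1,"tx": 0,"ty": 0,"tz": 12,"turn": 0},
  {"jaw": 1,"tx": 0,"ty": 0,"tz": 12,"turn": 0},
  {"jaw": 1,"tx": 0,"ty": 0,"tz": 12,"turn": 0},
  {"jaw": 1,"tx": 0,"ty": 0,"tz": 12,"turn": 0},
  {"jaw": 1,"tx": 0,"ty": 0,"tz": 11,"turn": 0},
  {"jaw": 1,"tx": -6,"ty": 0,"tz": 0,"turn": 0},
  {"jaw": 1,"tx": -6,"ty": 0,"tz": 0,"turn": 0},
  {"jaw": 1,"tx": -6,"ty": 0,"tz": 0,"turn": 0},
])

```text
time: 5.07
tool_pos: [468.8, -42.5, 109.2]
tcp_rot: [0.472, 0.882, 0.0, 0.001]
ft_force: [-0.6, 0.1, 0.2]
width: 0.0
grasp_force: 0.0
```

move_arm([
  {"jaw": 1,"tx": -5,"ty": -1,"tz": 0,"turn": 0},
  {"jaw": 1,"tx": -6.5,"ty": -1,"tz": 0,"turn": -2.5},
  {"jaw": 1,"tx": -6.5,"ty": -1,"tz": 0,"turn": -2.5},
  {"jaw": 1,"tx": -6.5,"ty": -1,"tz": 0,"turn": -2.5},
  {"jaw": 1,"tx": -6.5,"ty": -1,"tz": 0,"turn": -2.5},
  {"jaw": 1,"tx": -6.5,"ty": -1,"tz": 0,"turn": -2.5},
  {"jaw": 1,"tx": -6.5,"ty": -1,"tz": 0,"turn": -2.5},
  {"jaw": 1,"tx": -6.5,"ty": -1,"tz": 0,"turn": -2.5},
  {"jaw": 1,"tx": -6.5,"ty": -1,"tz": 0,"turn": -2.5},
  {"jaw": 1,"tx": -6.5,"ty": -1,"tz": 0,"turn": -2.5},
])

```text
time: 5.9
tool_pos: [503.6, -95.4, 109.0]
tcp_rot: [0.29, 0.957, 0.0, 0.0]
ft_force: [-1.5, 3.8, 0.9]
width: -0.1
grasp_force: 1.3
```

Run:
```python
from h import *
import cv2
go(-23,95-140,108,np.pi)
cv2.imwrite('pics/s3.png',cv2.resize(bot.read_camera('top')[80:290,130:410],None,fx=2.5,fy=2.5))
```

```text
t 5.9 pos [503.6 -95.4 109. ] -> [ 570.9 -125.1  108. ] tool d [-72.5  12.7   1. ] turn deg -31.7 F [-1.5  3.8  0.9] q [-0.25  0.46  2.02  0.    0.66 -1.23]
```

View pics/s3.png

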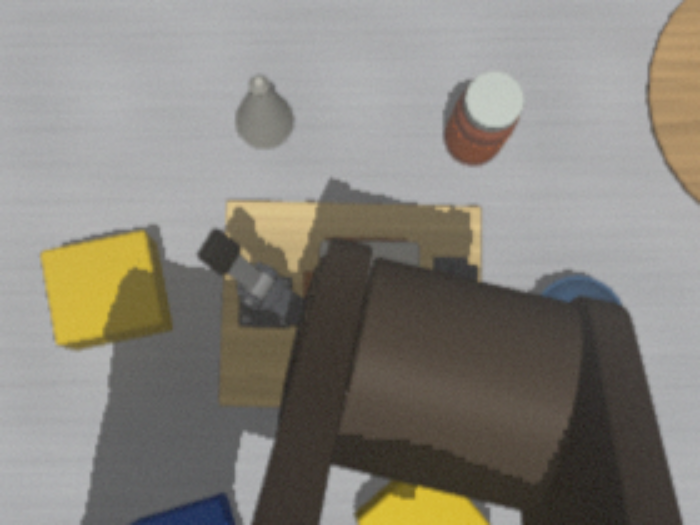

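The lever grip has moved to (218,250), so the strap is turning with the push, at about 4 N. I continue.

move_arm([
  {"jaw": 1,"tx": -6.5,"ty": -1,"tz": 0,"turn": -3},
  {"jaw": 1,"tx": -6.5,"ty": -1,"tz": 0,"turn": -3},
  {"jaw": 1,"tx": -6.5,"ty": -1,"tz": 0,"turn": -3},
  {"jaw": 1,"tx": -6.5,"ty": -1,"tz": 0,"turn": -3},
  {"jaw": 1,"tx": -6.5,"ty": -1,"tz": 0,"turn": -3},
  {"jaw": 1,"tx": -6.5,"ty": -1,"tz": 0,"turn": -3},
  {"jaw": 1,"tx": -6.5,"ty": -1,"tz": 0,"turn": -3},
  {"jaw": 1,"tx": -6.5,"ty": -1,"tz": 0,"turn": -3},
  {"jaw": 1,"tx": -6.5,"ty": -1,"tz": 0,"turn": -3},
  {"jaw": 1,"tx": -5,"ty": -1,"tz": 0,"turn": -3},
])

```text
time: 6.78
tool_pos: [558.7, -126.9, 108.8]
tcp_rot: [0.033, 0.999, -0.0, -0.0]
ft_force: [-2.6, -0.9, 0.7]
width: -0.2
grasp_force: 1.3
```

Run:
```python
from h import *
go(-23,95-140,108,np.pi)
```

```text
t 6.78 pos [ 558.7 -126.9  108.8] -> [ 570.9 -125.1  108. ] tool d [-12.1   2.6   0.8] turn deg -1.7 F [-2.6 -0.9  0.7] q [-0.28  0.53  1.89 -0.    0.73 -1.78]
```

Next, small steps until the force shows the stop.

move_arm([
  {"jaw": 1,"tx": -2,"ty": 0,"tz": 0,"turn": -1.7},
  {"jaw": 1,"tx": -2,"ty": 0,"tz": 0,"turn": 0},
  {"jaw": 1,"tx": -2,"ty": 0,"tz": 0,"turn": 0},
  {"jaw": 1,"tx": -2,"ty": 0,"tz": 0,"turn": 0},
  {"jaw": 1,"tx": -1,"ty": 0,"tz": 0,"turn": 0},
  {"jaw": 1,"tx": -1,"ty": 0,"tz": 0,"turn": 0},
  {"jaw": 1,"tx": -1,"ty": 0,"tz": 0,"turn": 0},
  {"jaw": 1,"tx": 0,"ty": 0,"tz": 0,"turn": 0},
  {"jaw": 1,"tx": 0,"ty": 0,"tz": 0,"turn": 0},
  {"jaw": 1,"tx": 0,"ty": 0,"tz": 0,"turn": 0},
])

```text
time: 7.62
tool_pos: [569.7, -126.6, 108.3]
tcp_rot: [0.019, 1.0, 0.0, 0.0]
ft_force: [-0.6, -0.1, 0.8]
width: 0.0
grasp_force: 0.2
```

move_arm([
  {"jaw": 1,"tx": -1,"ty": 0,"tz": 0,"turn": 0},
  {"jaw": 1,"tx": -1,"ty": 0,"tz": 0,"turn": 0},
  {"jaw": 1,"tx": -1,"ty": 0,"tz": 0,"turn": 0},
  {"jaw": 1,"tx": -1,"ty": 0,"tz": 0,"turn": 0},
  {"jaw": 1,"tx": 0,"ty": 0,"tz": 0,"turn": 0},
  {"jaw": 1,"tx": 0,"ty": 0,"tz": 0,"turn": 0},
  {"jaw": 1,"tx": 0,"ty": 0,"tz": 0,"turn": 0},
  {"jaw": 1,"tx": 0,"ty": 0,"tz": 0,"turn": 0},
  {"jaw": 1,"tx": 0,"ty": 0,"tz": 0,"turn": 0},
  {"jaw": 1,"tx": 0,"ty": 0,"tz": 0,"turn": 0},
])

```text
time: 8.45
tool_pos: [571.0, -126.6, 108.1]
tcp_rot: [0.019, 1.0, 0.0, -0.002]
ft_force: [-16.3, -3.1, 12.5]
width: -0.3
grasp_force: 8.2
```

The strap is at the stop: 16 N, and it moved 1 mm of the 4 mm commanded. Now I back off, go up and look.

move_arm([
  {"jaw": 1,"tx": 8,"ty": 0,"tz": 0,"turn": 0},
  {"jaw": 1,"tx": 12,"ty": 0,"tz": 0,"turn": 0},
  {"jaw": 1,"tx": 0,"ty": 0,"tz": -20,"turn": 0},
  {"jaw": 1,"tx": 0,"ty": 0,"tz": -25,"turn": 0},
  {"jaw": 1,"tx": 0,"ty": 0,"tz": -25,"turn": 0},
  {"jaw": 1,"tx": 0,"ty": 0,"tz": -25,"turn": 0},
  {"jaw": 1,"tx": 0,"ty": 0,"tz": -25,"turn": 0},
  {"jaw": 1,"tx": 0,"ty": 0,"tz": -15,"turn": 0},
  {"jaw": 1,"tx": 0,"ty": 0,"tz": 0,"turn": 0},
  {"jaw": 1,"tx": 0,"ty": 0,"tz": 0,"turn": 0},
])

```text
time: 9.28
tool_pos: [554.1, -126.1, 244.0]
tcp_rot: [0.019, 1.0, -0.0, 0.001]
ft_force: [0.3, -0.4, 0.4]
width: -0.0
grasp_force: 0.0
```

Run:
```python
from h import *
import cv2
go(2,80,205,np.pi/2)
cv2.imwrite('pics/s4.png',cv2.resize(bot.read_camera('scene')[60:340,100:450],None,fx=2,fy=2))
for L in(.25,.35,.45,.55):
    k=87*np.sin(L);e=np.array([*P(0,95+k),142+87*np.cos(L)]);print(L,((proj('scene',e)-[100,60])*2).round())
print('tip home',((proj('scene',np.array([*P(0,-80),124]))-[100,60])*2).round())
```

```text
t 9.28 pos [ 554.1 -126.1  244. ] -> [600.3  -1.  205. ] tool d [-41.4 126.7  39.1] turn deg 89.9 F [ 0.3 -0.4  0.4] q [-0.28  0.35  1.77  0.    1.01 -1.81]
0.25 [336. 238.]
0.35 [341. 246.]
0.45 [346. 254.]
0.55 [351. 262.]
tip home [226. 189.]
```

View pics/s4.png

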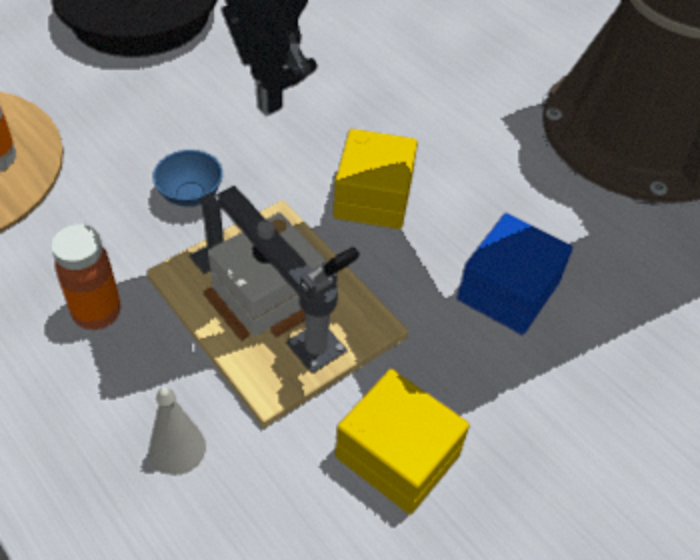

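The strap now lies across the mould with its tip at (230,190), beside the stop, where the home position was predicted at (226,189). The lever grip is at about (350,255), leaning roughly 0.45, and the mould hasn't moved. Next I turn and approach the lever's inner face.

move_arm([
  {"jaw": 1,"tx": 0,"ty": 0,"tz": 0,"turn": 7},
  {"jaw": 1,"tx": 0,"ty": 0,"tz": 0,"turn": 7},
  {"jaw": 1,"tx": 0,"ty": 0,"tz": 0,"turn": 7},
  {"jaw": 1,"tx": 0,"ty": 0,"tz": 0,"turn": 7},
  {"jaw": 1,"tx": 0,"ty": 0,"tz": 0,"turn": 7},
  {"jaw": 1,"tx": 0,"ty": 0,"tz": 0,"turn": 7},
  {"jaw": 1,"tx": 0,"ty": 0,"tz": 0,"turn": 7},
  {"jaw": 1,"tx": 0,"ty": 0,"tz": 0,"turn": 7},
  {"jaw": 1,"tx": 0,"ty": 0,"tz": 0,"turn": 7},
  {"jaw": 1,"tx": 0,"ty": 0,"tz": 0,"turn": 7},
])

```text
time: 10.17
tool_pos: [552.9, -125.8, 241.8]
tcp_rot: [0.591, 0.807, -0.0, -0.001]
ft_force: [0.5, -0.7, 1.0]
width: 0.0
grasp_force: 0.0
```

move_arm([
  {"jaw": 1,"tx": 0,"ty": 0,"tz": 0,"turn": 7},
  {"jaw": 1,"tx": 0,"ty": 0,"tz": 0,"turn": 7},
  {"jaw": 1,"tx": 0,"ty": 0,"tz": 0,"turn": 6},
  {"jaw": 1,"tx": 20,"ty": 8,"tz": 0,"turn": 0},
  {"jaw": 1,"tx": 20,"ty": 8,"tz": 0,"turn": 0},
  {"jaw": 1,"tx": 20,"ty": 8,"tz": 0,"turn": 0},
  {"jaw": 1,"tx": 20,"ty": 8,"tz": 0,"turn": 0},
  {"jaw": 1,"tx": 15,"ty": 8,"tz": 0,"turn": 0},
  {"jaw": 1,"tx": 0,"ty": 0,"tz": 0,"turn": 0},
  {"jaw": 1,"tx": 0,"ty": 0,"tz": 0,"turn": 0},
])

```text
time: 11.0
tool_pos: [596.7, -31.9, 241.9]
tcp_rot: [0.72, 0.694, -0.001, -0.001]
ft_force: [-0.3, -0.6, -0.0]
width: -0.3
grasp_force: 0.0
```

Run:
```python
from h import *
import cv2
go(2,95,200,np.pi/2)
cv2.imwrite('pics/s5.png',cv2.resize(bot.read_camera('scene')[60:340,100:450],None,fx=2,fy=2))
```

```text
t 11.0 pos [596.7 -31.9 241.9] -> [600.9  14.  200. ] tool d [45.9  2.6 41.9] turn deg -0.0 F [-0.3 -0.6 -0. ] q [-0.1   0.4   1.71 -0.    1.04 -0.07]
```

View pics/s5.png

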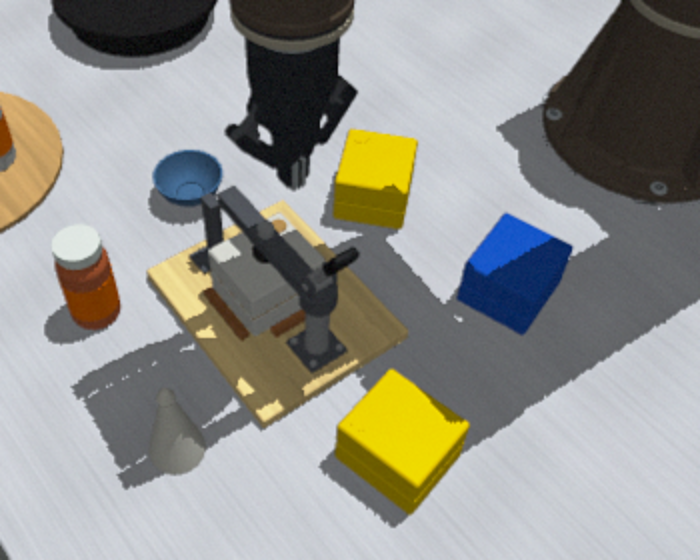

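The fingers are at (298,185), on the strap side of the lever grip at (345,260). I lower and close in.

move_arm([
  {"jaw": 1,"tx": 6,"ty": 3,"tz": 10,"turn": 0},
  {"jaw": 1,"tx": 8,"ty": 0,"tz": 10,"turn": 0},
  {"jaw": 1,"tx": 8,"ty": 0,"tz": 10,"turn": 0},
  {"jaw": 1,"tx": 8,"ty": 0,"tz": 9,"turn": 0},
  {"jaw": 1,"tx": 8,"ty": 0,"tz": 0,"turn": 0},
  {"jaw": 1,"tx": 6,"ty": 0,"tz": 0,"turn": 0},
  {"jaw": 1,"tx": 6,"ty": 0,"tz": 0,"turn": 0},
  {"jaw": 1,"tx": 0,"ty": 0,"tz": 0,"turn": 0},
  {"jaw": 1,"tx": 0,"ty": 0,"tz": 0,"turn": 0},
  {"jaw": 1,"tx": 0,"ty": 0,"tz": 0,"turn": 0},
])

```text
time: 11.88
tool_pos: [602.1, 17.1, 204.7]
tcp_rot: [0.72, 0.694, 0.0, 0.0]
ft_force: [0.2, 0.2, 1.1]
width: 0.0
grasp_force: 0.0
```

move_arm([
  {"jaw": 1,"tx": 4,"ty": 0,"tz": 0,"turn": 0},
  {"jaw": 1,"tx": 4,"ty": 0,"tz": 1,"turn": 0},
  {"jaw": 1,"tx": 4,"ty": 0,"tz": 2,"turn": 0},
  {"jaw": 1,"tx": 4,"ty": 0,"tz": 2,"turn": 0},
  {"jaw": 1,"tx": 4,"ty": 0,"tz": 3,"turn": 0},
  {"jaw": 1,"tx": 4,"ty": 0,"tz": 3,"turn": 0},
  {"jaw": 1,"tx": 3,"ty": 0,"tz": 3,"turn": 0},
  {"jaw": 1,"tx": 3,"ty": 0,"tz": 4,"turn": 0},
  {"jaw": 1,"tx": 0,"ty": 0,"tz": 0,"turn": 0},
  {"jaw": 1,"tx": 0,"ty": 0,"tz": 0,"turn": 0},
])

```text
time: 12.72
tool_pos: [602.6, 47.5, 185.8]
tcp_rot: [0.72, 0.694, -0.0, -0.0]
ft_force: [-0.1, -0.3, 0.3]
width: -0.3
grasp_force: 0.0
```

Run:
```python
from h import *
import cv2
go(2,95+64-11,156,np.pi/2)
cv2.imwrite('pics/s6.png',cv2.resize(bot.read_camera('scene')[60:340,100:450],None,fx=2,fy=2))
```

```text
t 12.72 pos [602.6  47.5 185.8] -> [602.7  66.9 156. ] tool d [19.5 -0.6 29.8] turn deg -0.1 F [-0.1 -0.3  0.3] q [0.03 0.47 1.75 0.   0.93 0.07]
```

View pics/s6.png

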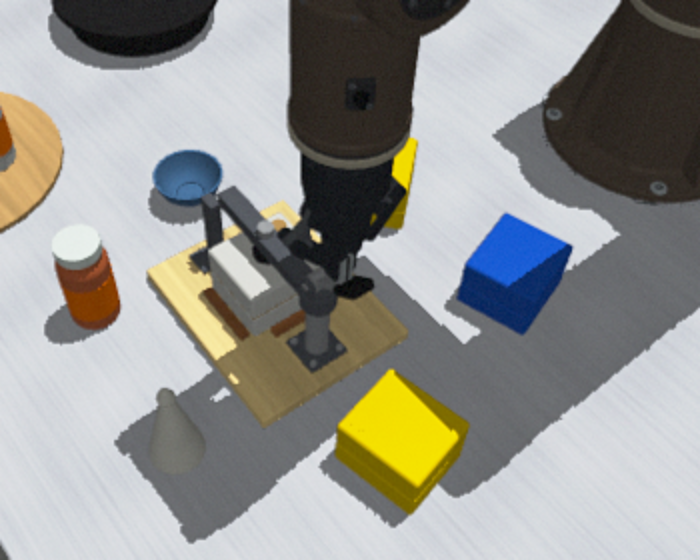

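The lever is going down, with its grip now at (355,290), about 0.95 rad, and the strap still home. I continue down with a little overdrive.

move_arm([
  {"jaw": 1,"tx": 4,"ty": 0,"tz": 3,"turn": 0},
  {"jaw": 1,"tx": 3,"ty": 0,"tz": 4,"turn": 0},
  {"jaw": 1,"tx": 3,"ty": 0,"tz": 4,"turn": 0},
  {"jaw": 1,"tx": 3,"ty": 0,"tz": 4,"turn": 0},
  {"jaw": 1,"tx": 2,"ty": 0,"tz": 4,"turn": 0},
  {"jaw": 1,"tx": 2,"ty": 0,"tz": 4,"turn": 0},
  {"jaw": 1,"tx": 2,"ty": 0,"tz": 4,"turn": 0},
  {"jaw": 1,"tx": 1,"ty": 0,"tz": 3,"turn": 0},
  {"jaw": 1,"tx": 0,"ty": 0,"tz": 0,"turn": 0},
  {"jaw": 1,"tx": 0,"ty": 0,"tz": 0,"turn": 0},
])

```text
time: 13.6
tool_pos: [603.6, 67.5, 156.0]
tcp_rot: [0.72, 0.694, -0.0, -0.0]
ft_force: [0.6, 0.3, -0.0]
width: -0.1
grasp_force: 0.0
```

move_arm([
  {"jaw": 1,"tx": 0,"ty": 0,"tz": 1,"turn": 0},
  {"jaw": 1,"tx": 0,"ty": 0,"tz": 1,"turn": 0},
  {"jaw": 1,"tx": 0,"ty": 0,"tz": 1,"turn": 0},
  {"jaw": 1,"tx": 0,"ty": 0,"tz": 1,"turn": 0},
  {"jaw": 1,"tx": 0,"ty": 0,"tz": 0,"turn": 0},
  {"jaw": 1,"tx": 0,"ty": 0,"tz": 0,"turn": 0},
  {"jaw": 1,"tx": 0,"ty": 0,"tz": 0,"turn": 0},
  {"jaw": 1,"tx": 0,"ty": 0,"tz": 0,"turn": 0},
  {"jaw": 1,"tx": 0,"ty": 0,"tz": 0,"turn": 0},
  {"jaw": 1,"tx": 0,"ty": 0,"tz": 0,"turn": 0},
])

```text
time: 14.43
tool_pos: [604.1, 67.6, 154.4]
tcp_rot: [0.72, 0.694, 0.001, 0.0]
ft_force: [-10.1, 1.6, 32.1]
width: 0.1
grasp_force: 15.7
```

32 N at z 154.4, which matches the lever stop at 1.45. I lift off and check.

move_arm([
  {"jaw": 1,"tx": 0,"ty": 0,"tz": -4,"turn": 0},
  {"jaw": 1,"tx": 0,"ty": 0,"tz": -15,"turn": 0},
  {"jaw": 1,"tx": 0,"ty": 0,"tz": -25,"turn": 0},
  {"jaw": 1,"tx": 0,"ty": 0,"tz": -25,"turn": 0},
  {"jaw": 1,"tx": 0,"ty": 0,"tz": -25,"turn": 0},
  {"jaw": 1,"tx": 30,"ty": -15,"tz": -10,"turn": 0},
  {"jaw": 1,"tx": 30,"ty": -15,"tz": 0,"turn": 0},
  {"jaw": 1,"tx": 30,"ty": -15,"tz": 0,"turn": 0},
  {"jaw": 1,"tx": 30,"ty": -15,"tz": 0,"turn": 0},
  {"jaw": 1,"tx": 30,"ty": -15,"tz": 0,"turn": 0},
])

```text
time: 15.27
tool_pos: [533.4, 221.2, 256.5]
tcp_rot: [0.72, 0.694, 0.0, -0.0]
ft_force: [0.3, 0.0, 0.3]
width: 0.0
grasp_force: 0.0
```

move_arm([
  {"jaw": 1,"tx": 30,"ty": -15,"tz": 0,"turn": 0},
  {"jaw": 1,"tx": 30,"ty": -15,"tz": 0,"turn": 0},
  {"jaw": 1,"tx": 30,"ty": -15,"tz": 0,"turn": 0},
  {"jaw": 1,"tx": 20,"ty": -10,"tz": 0,"turn": 0},
  {"jaw": 1,"tx": 0,"ty": 0,"tz": 0,"turn": 0},
  {"jaw": 1,"tx": 0,"ty": 0,"tz": 0,"turn": 0},
  {"jaw": 1,"tx": 0,"ty": 0,"tz": 0,"turn": 0},
  {"jaw": 1,"tx": 0,"ty": 0,"tz": 0,"turn": 0},
  {"jaw": 1,"tx": 0,"ty": 0,"tz": 0,"turn": 0},
  {"jaw": 1,"tx": 0,"ty": 0,"tz": 0,"turn": 0},
])

```text
time: 16.1
tool_pos: [483.9, 331.1, 256.3]
tcp_rot: [0.721, 0.693, -0.0, -0.0]
ft_force: [0.2, -0.0, 0.3]
width: 0.2
grasp_force: 0.0
```

Run:
```python
from h import *
import cv2
go(0,0,200,np.pi/2)
a=cv2.resize(bot.read_camera('scene')[130:270,160:300],None,fx=2.8,fy=2.8,interpolation=2)
b=cv2.resize(bot.read_camera('top')[130:270,190:330],None,fx=2.8,fy=2.8,interpolation=2)
cv2.imwrite('pics/s7.png',np.hstack([a,b]))
for st in(0,.06,.12):
  for L in(1.2,1.33,1.45):
    k=87*np.sin(L);e=np.array([*P(k*np.sin(st),95+k*np.cos(st)),142+87*np.cos(L)]);t=np.array([*P(-175*np.sin(st),95-175*np.cos(st)),124])
    print(st,L,*[((proj(c,x)-o)*2.8).round().tolist() for c,o in(('scene',[160,130]),('top',[190,130])) for x in(e,t)])
```

```text
t 16.1 pos [483.9 331.1 256.3] -> [595.5 -80.9 200. ] tool d [-407.4  127.3   56.3] turn deg -0.2 F [ 0.2 -0.   0.3] q [0.55 0.37 1.72 0.   1.06 0.59]
0 1.2 [354.0, 245.0] [148.0, 68.0] [5.0, 169.0] [351.0, 185.0]
0 1.33 [356.0, 258.0] [148.0, 68.0] [2.0, 171.0] [351.0, 185.0]
0 1.45 [356.0, 269.0] [148.0, 68.0] [2.0, 173.0] [351.0, 185.0]
0.06 1.2 [348.0, 249.0] [159.0, 63.0] [5.0, 162.0] [350.0, 199.0]
0.06 1.33 [350.0, 261.0] [159.0, 63.0] [3.0, 164.0] [350.0, 199.0]
0.06 1.45 [350.0, 272.0] [159.0, 63.0] [3.0, 166.0] [350.0, 199.0]
0.12 1.2 [342.0, 252.0] [171.0, 58.0] [6.0, 155.0] [349.0, 213.0]
0.12 1.33 [343.0, 265.0] [171.0, 58.0] [4.0, 157.0] [349.0, 213.0]
0.12 1.45 [344.0, 275.0] [171.0, 58.0] [4.0, 159.0] [349.0, 213.0]
```

View pics/s7.png

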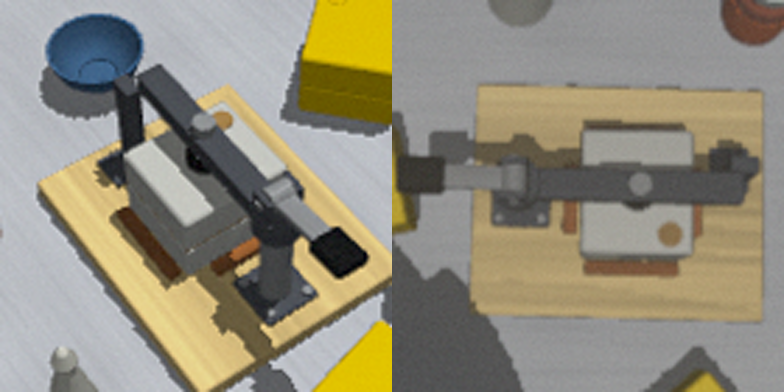

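In the top view the strap tip is at (353,187), where home was predicted at (351,185), against the stop. In the scene view the lever end is at about (350,269), which fits 1.45 rad. The mould sits between its cleats and the pad is on it, so I hand in.

```bash
python3 -c "
from station import bot
print(bot.close_job())"
```

```text
the job is handed in; nothing more can be done
None
```

I swung the strap home against its stop, then pushed the cam lever fully down with the pad on the mould, and handed the job in at about 16 s of the 48 s allowed. The final pictures agree, but the hand-in returned no verdict and I had no direct reading of the pad force.

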